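# Unload, reload and start the light-curing carousel

### The arm

A 6-joint arm with a two-finger parallel gripper is mounted at the origin on a cart in front of the work surface, level with it; the furniture and walls round the work are solid. World frame = base frame: x ahead of the robot, y to its left, z up, the work surface at z = 0. Lengths are in mm, angles in rad, forces in N, time in s.
With the tool pointing down it reaches from about 400 to 825 mm from the base axis. Payload 7 kg.
Tool frame: the origin (TCP) lies between the finger pads; the fingertips stand 19 mm ahead of it and the grasp point (between the pads) is the TCP; z points along the fingers, y is the line along which they close (so a half turn about z gives the same grasp; the last joint's range is limited). The gripper opens to 88 mm and grips with 3 to 60 N. Pads are 19 mm wide; open, the fingers measure 130 mm over their backs; the gripper's body (78 mm by 193 mm) begins 47 mm behind the grasp point.
Start: joints at [1.625, 0.359, 0.012, 0, -1.224, -0.288], TCP at [156.392, 656.61, 245.561] pointing down, gripper open.
Joint ranges: [-3.07, 3.07], [-1.43, 2.12], [-1.02, 1.25], [-3.03, 1.67], [-3.05, -0], [-3.03, 3.03]. Speed limits (rad/s): [2.39, 2.39, 3.01, 3.14, 3.14, 3.14].

### API

Orientations are given as a unit quaternion [x, y, z, w].
In Python, from workcell import robot gives the robot as it stands.
- The arm moves only by the shell command python3 -m pendant 'ROWS' [OPENING] [FORCE]. ROWS is JSON, a list of rows, each a list of 2 entries, a list of its own where there are three numbers: the shift along the world's x, y, z in units of 25 mm (1.0 is 25 mm), then the turn about the world's z in units of 8 degrees (1.0 is 8 degrees). In form: [[[dx, dy, dz], twist], ...]. A call has 1 to 5 rows; each row shifts and turns the commanded pose from where the row before left it; what a row does not reach is not made up. A row lasts 1/10 s, in which the tool goes at most 50 mm and 8.59 degrees, less where a joint would pass 70% of its speed; a pose out of reach is approached as far as the arm can. A call is refused whole if a number of a shift passes 1 or a number of a turn 1, either way. A call with a gripper value outside its range is refused whole. OPENING is the opening, from 0 (shut) to 1 (fully open), set as the call begins (- or left out, the last holds). The fingers move at their own pace and stop on an object; FORCE is the grip in N (left out, the last holds). Time passes only in rows, so rows that do not move let the fingers close. It gives the time, the measured TCP pose, the force, the opening and the grip force at its end, in the units of the state.
- robot.get_state(): the state, without advancing time (a new reading comes with each control period).
- robot.camera(name): name is "scene" or "top" or "wrist"; returns the picture (420x560x3 uint8, red, green, blue); there is no depth.
- robot.camera_info(name): a dict with "fx", "fy", "cx", "cy" (pixels), "dist_coeffs" ([k1, k2, p1, p2, k3] as OpenCV has them; the pictures are not rectified), "rvec" (rotation vector, rad) and "tvec" (3), from world to camera coordinates, as OpenCV has them. Camera axes: x right, y down, z forward; pixel columns grow to the right and rows downward; lengths in mm; the calibration is good to about 2 mm. A picture is of the moment at which its call begins: read the wrist's pose just before it. camera_info takes no time and is no camera call; for the wrist camera it gives the pose at the moment of the call.
- robot.hand_in(): hands the job in; it is judged then, once.
The state is a dict: "time": time; "joint_pos": joint angles; "joint_velocities": joint speeds; "joint_efforts": joint torques, N m; "tcp_pos": TCP position; "orientation": TCP orientation; "force": force on the tool from outside, world axes, zero at the start; "torque": the same for the moment, N m; "opening": finger opening in mm; "grasp_force": force on a finger pad.
Only numpy, scipy, OpenCV 4.12 (cv2) and the standard library are available. Lean on these libraries where they do the work, as an engineer would, in place of code of your own. Each camera call takes 0.05 s, during which the arm holds its last target. There are 200 camera calls.

### The job

The light-curing unit still holds one cured cast: turn its black bar knob to bring that cast to the loading window, take it out and stand it in the middle of the cork mat. Then stand every fresh cast from the bench, teeth up, in a cell of the turntable, one to a cell, turning an empty cell to the window for each, and at last turn the blind grey sector with the raised steel bar into the window until it closes it completely. Only then press the start button on the hood and let go; leave the tub, tweezers, matchbox and tape roll where they are.

Things in the scene. Friction and masses are not known exactly. Their poses are not given: they have to be found in the camera images.
- curing_unit: Light-curing unit, fixed: a low white drum, 256 mm across. A hood (top z 66 mm, underside 50 mm) and skirt cover a turntable all round but for one loading window, an 84 degree sector open upward and outward from the hub (24 mm radius). Origin: centre of the underside; own -x points from the axis through the window's middle. The hood leaves 65 mm each side of that line, 72 mm from the axis.
- window (a point): Fixed point in the middle of the loading window: 72 mm from the drum's axis, at the height of the turntable's surface (11 mm above the bench).
- rotor (a joint): Turntable angle (rad), no stops, near 0 at the start, growing counter-clockwise from above; 0 (or any whole turn) when the blind sector is in the middle of the window. Stays where it is left (friction about 0.1 N m). On it, surface 11 mm above the bench, radius 118 mm: three open cells of 87 degrees parted by ribs 12 mm high and edged by a lip 5 mm high, and one blind sector.
- knob (a point): Middle of the black bar knob over the hood's centre that turns the turntable: an upright bar 44 mm long, 14 thick, 22 high (z 70.5 to 92.5 mm) on a 42 mm round foot; grip it across the 14 mm. The point is on the axis at z 81 mm. The bar lies along the line from the axis to the blind sector, a short white line on the end towards it; the frame's -x axis points to the blind sector.
- shield (a point): Middle of the blind sector, 72 mm from the axis, given at the turntable's surface: a closed grey block 98 degrees wide, top at z 45 mm, with a raised radial steel bar 56 x 9 mm on top; it is 7 degrees wider than the window on either side. The window is closed when this point lies at window, within 8 mm.
- cell1 (a point): Middle of the open cell next to the blind sector counter-clockwise (92.7 degrees from its middle), 72 mm from the axis, on the turntable's surface. A cast fits any way round: room 65 mm to each side of the cell's middle line, 42 mm outward to the lip, 50 mm inward to the hub.
- cell2 (a point): Middle of the open cell across the axis from the blind sector (180 degrees from it); like cell1.
- cell3 (a point): Middle of the open cell next to the blind sector clockwise (92.7 degrees from it); like cell1.
- start (a joint): Travel of the start button (m): 0 up, 0.006 fully pressed; counts as pressed from 0.0045. Springs back; needs about 4 N.
- start_top (a point): Middle of the top of the start button, a grey plunger 24 mm across, its top 10 mm above a black collar and at z 88 mm, on the hood on the side away from the window, 88 mm from the axis; press straight down.
- cast_1: Fresh cast. A dental plaster cast standing teeth up on the bench: base a rounded slab 55 x 65 mm (own x, y), 16 mm high with upright sides, to be gripped across x or y; teeth above it up to 31 mm; about 85 g. Origin: centre of the underside, z up. It is pink-gummed. May be absent.
- cast_2: Fresh cast. A dental plaster cast standing teeth up on the bench: base a rounded slab 55 x 65 mm (own x, y), 16 mm high with upright sides, to be gripped across x or y; teeth above it up to 30 mm; about 85 g. Origin: centre of the underside, z up. It is pink-gummed. May be absent.
- cast_3: Fresh cast. A dental plaster cast standing teeth up on the bench: base a rounded slab 55 x 65 mm (own x, y), 16 mm high with upright sides, to be gripped across x or y; teeth above it up to 31 mm; about 85 g. Origin: centre of the underside, z up. It is pink-gummed. May be absent.
- cured_1: The cured cast, if it was left in cell1 (else absent): bare plaster, no pink, otherwise like the fresh casts: base 54 x 65 mm (own x, y), 16 mm high, teeth up to 31 mm. Origin: centre of the underside. It starts under the hood, standing about 78 mm from the axis.
- cured_2: The cured cast, if it was left in cell2 (else absent); like cured_1.
- cured_3: The cured cast, if it was left in cell3 (else absent); like cured_1.
- cork_mat: Cork mat for warm casts, fixed, 110 x 120 x 4 mm. Origin: centre of the underside.
- gas_burner: A fixed bench burner beside the casts, upright, 144 mm high, on a round foot 76 mm across. Origin: middle of its foot. Keep the gripper's body clear of it.
- instrument_tin: A fixed open tin behind the work, 85 mm deep (its x) and 190 mm wide (its y), 31 mm high; its lid stands open along its far (+x) side, up to z 115 mm. Origin: middle of the underside. Over the back of the bench hangs a wall shelf, a board from z 213 to 247 mm; its front edge runs along y, 25 mm beyond (+x) this origin: keep wrist and gripper out from under it.
- articulator: A fixed dental articulator beside the mat, about 125 x 90 mm on plan and 110 mm high. Origin: middle of its foot. Keep the gripper's body clear of it: near it, close the fingers along y.
- white_tub: A bystander: white screw-lid tub, 58 mm across and 40 mm high. Origin: centre of the underside.
- tweezers: A bystander: steel tweezers, 131 mm long, lying on the bench. Origin: its middle, underside.
- matchbox: A bystander: yellow matchbox 35 x 63 x 14 mm. Origin: centre of the underside.
- tape_roll: A bystander: roll of tape, 81 mm across and 19 mm high, lying flat. Origin: centre of the underside.

How it is judged (in metres and radians):
On the way, in this order (a step that is already met when the one before it is completed fails the run):
1. the cured cast stands on the cork mat (horizontal distance between each of cured_1, cured_2, cured_3 and cork_mat below 0.03 m and angle between each of cured_1, cured_2, cured_3's own z axis and vertical below 0.1 rad and z of each of cured_1, cured_2, cured_3 in the frame of cork_mat below 0.008 m), for 0.3 s.
2. every cast stands in a cell of its own and the blind sector closes the window ((horizontal distance between cast_1 and cell1 below 0.035 m or horizontal distance between cast_1 and cell2 below 0.035 m or horizontal distance between cast_1 and cell3 below 0.035 m) and angle between each of cast_1, cast_2, cast_3's own z axis and vertical below 0.1 rad and z of each of cast_1, cast_2, cast_3 in the frame of window below 0.004 m and (horizontal distance between cast_2 and cell1 below 0.035 m or horizontal distance between cast_2 and cell2 below 0.035 m or horizontal distance between cast_2 and cell3 below 0.035 m) and (horizontal distance between cast_3 and cell1 below 0.035 m or horizontal distance between cast_3 and cell2 below 0.035 m or horizontal distance between cast_3 and cell3 below 0.035 m) and horizontal distance between shield and window below 0.0085 m), for 0.3 s.
3. the start button is pressed right down while the window is closed (value of joint start above 0.0045 m and horizontal distance between shield and window below 0.0085 m), for 0.05 s.
At the end, for the whole second after the job is handed in: The cured cast stands flat within 30 mm of the cork mat's middle; every fresh cast stands flat (0.1 rad) on the turntable within 35 mm of a cell's middle, one to a cell; the blind sector's middle is within 8.5 mm of the window's; the start button is up; all at rest (all of step 1 and all of step 2 and linear speed of each of cast_1, cast_2, cast_3, cured_1, cured_2, cured_3 below 0.02 m/s and value of joint start below 0.002 m); the robot touches nothing.
It fails at once if start is pressed while the window is not closed (value of joint start above 0.003 m and not (horizontal distance between shield and window below 0.0085 m)).
It fails at once if a bystander (tub, tweezers, matchbox, tape roll) is moved more than 4 cm (distance of any of white_tub, tweezers, matchbox, tape_roll from where it was at the start of the episode above 0.04 m).
Of cured_1, cured_2, cured_3 only 1 to 1 are there at a start; the rules pass over those that are not, and their reading is None.
Of cast_1, cast_2, cast_3 only 2 to 3 are there at a start; the rules pass over those that are not, and their reading is None.
At some moment in a run one of cast_1, cast_2, cast_3, cured_1, cured_2, cured_3 may be knocked a few centimetres aside while the robot is not near it.
Once in a run the grip may slacken for a moment while it holds something.
It also fails if it takes over 210 s, if anything falls off the work surface, if the arm or the gripper's body presses on something with over 40 N, if the wrist force passes 120 N, or if a joint passes its speed limit or range.

## Working session

There is one attempt and no reset: what is moved stays moved. The work goes in short steps, Python scripts to look and compute and a shell command to move; the robot and the scene stay as the last step left them, time stands still between calls to the robot, and variables do not carry over. Pictures are saved under pics/ and viewed, at most 14 in all, crops included, and the job is handed in when it is done.

```bash
mkdir -p pics; ls; cat > h.py <<'E'
import numpy as np, cv2
from workcell import robot
def shot(n,f):
    im=robot.camera(n); cv2.imwrite(f'pics/{f}.png',im[:,:,::-1]); return im
def ray(n,uv,z,info=None):
    i=info or robot.camera_info(n)
    K=np.array([[i['fx'],0,i['cx']],[0,i['fy'],i['cy']],[0,0,1.]])
    R=cv2.Rodrigues(np.array(i['rvec'],float))[0]; t=np.array(i['tvec'],float).ravel()
    p=cv2.undistortPoints(np.array(uv,float).reshape(-1,1,2),K,np.array(i['dist_coeffs'],float)).reshape(-1,2)
    d=np.c_[p,np.ones(len(p))]@R; c=-R.T@t
    return c+d*((z-c[2])/d[:,2])[:,None]
def proj(n,P,info=None):
    i=info or robot.camera_info(n)
    K=np.array([[i['fx'],0,i['cx']],[0,i['fy'],i['cy']],[0,0,1.]])
    return cv2.projectPoints(np.array(P,float).reshape(-1,1,3),np.array(i['rvec'],float),np.array(i['tvec'],float),K,np.array(i['dist_coeffs'],float))[0].reshape(-1,2)
E
python3 - <<'E'
from h import *
for n in('top','scene'):
    shot(n,n+'0'); i=robot.camera_info(n)
    R=cv2.Rodrigues(np.array(i['rvec'],float))[0];print(n,i['fx'],-R.T@np.array(i['tvec']).ravel(),R[2])
print(robot.get_state())
E
```

```text
pics
top 440.89910564297094 [ 339.94864811 -103.05029026 1124.82066494] [ 0.13070839  0.02552747 -0.99109216]
scene 439.7868159384694 [-158.84616441 -760.64310265  627.57484747] [ 0.60195557  0.6234965  -0.49890039]
{'time': 0.1, 'joint_pos': array([ 1.62513067e+00,  3.59327062e-01,  1.11604725e-02, -2.93260552e-04,
       -1.22411020e+00, -2.88112084e-01]), 'joint_velocities': array([ 0.0023322 , -0.00063275,  0.00125535,  0.00063076, -0.00112059,
       -0.00028873]), 'joint_efforts': array([-8.47602823e-04, -5.84162271e+01,  2.93751812e+01,  7.01550320e+00,
        1.01984519e-02, -4.22915753e-05]), 'tcp_pos': array([156.29285193, 656.23875561, 244.71583199]), 'orientation': array([ 9.93170166e-01, -1.16672427e-01, -9.72707445e-06,  7.52897714e-04]), 'force': array([-0.78449183,  0.42074079, -0.37038255]), 'torque': array([-0.00459139, -0.00466474,  0.07952604]), 'grasp_force': 0.0, 'opening': 88.17191412448744}
```

View pics/top0.png

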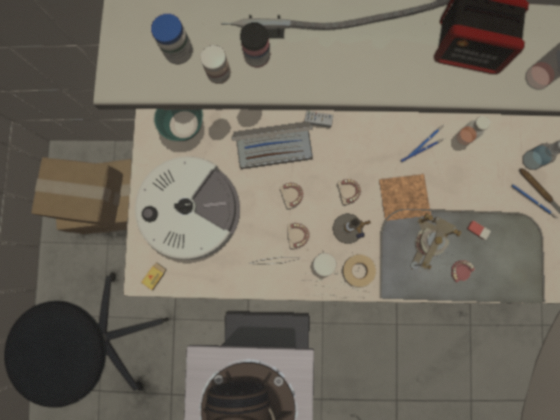

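View pics/scene0.png

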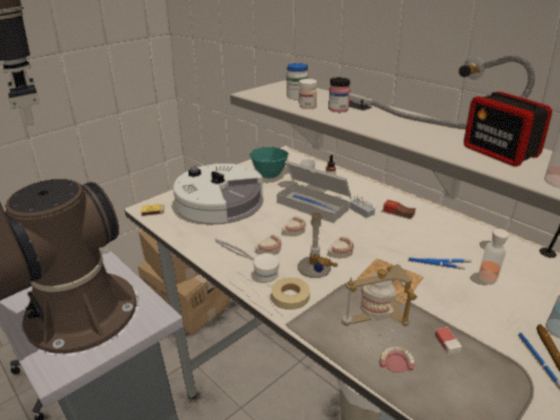

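The top view shows three fresh casts near (291,195), (349,192) and (298,236). The mat is at (404,197), the burner at (348,228), and the drum at (185,207) with the blind sector in its window, facing right.

```bash
python3 - <<'E'
from h import *
im=cv2.imread('pics/top0.png')
cv2.imwrite('pics/c1.png',cv2.resize(im[130:290,120:280],None,fx=3.7,fy=3.7,interpolation=cv2.INTER_CUBIC))
cv2.imwrite('pics/c2.png',cv2.resize(im[110:300,250:450],None,fx=3.1,fy=3.1,interpolation=cv2.INTER_CUBIC))
hsv=cv2.cvtColor(im,cv2.COLOR_BGR2HSV)
for n,p,z in [('foot',(250,400),0),('casts',[(291,195),(349,192),(298,236)],25),('mat',(404,197),4),('knob',(185,206),92),('tin',(274,147),30),('burner',(348,229),0),('art',(437,242),0)]:
    print(n,ray('top',p,z).round(0))
E
```

```text
foot [[24. -5.  0.]]
casts [[ 535.  -97.   25.]
 [ 545. -244.   25.]
 [ 431. -117.   25.]]
mat [[ 539. -389.    4.]]
knob [[493. 155.  92.]]
tin [[658. -52.  30.]]
burner [[ 454. -245.    0.]]
art [[ 424. -473.    0.]]
```

View pics/c1.png

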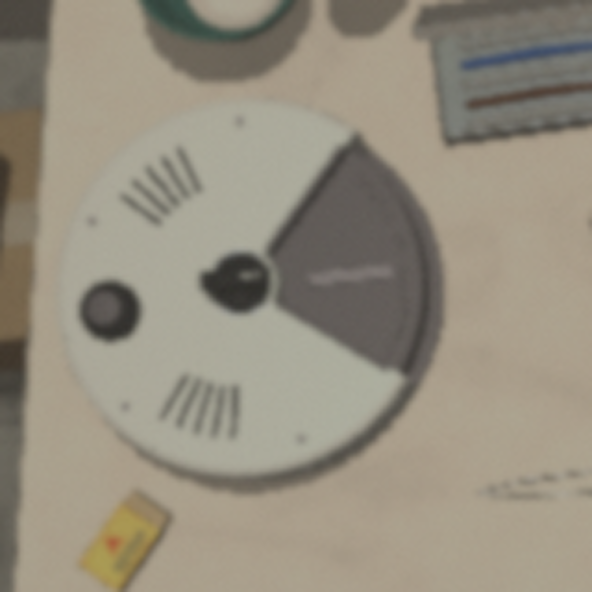

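View pics/c2.png

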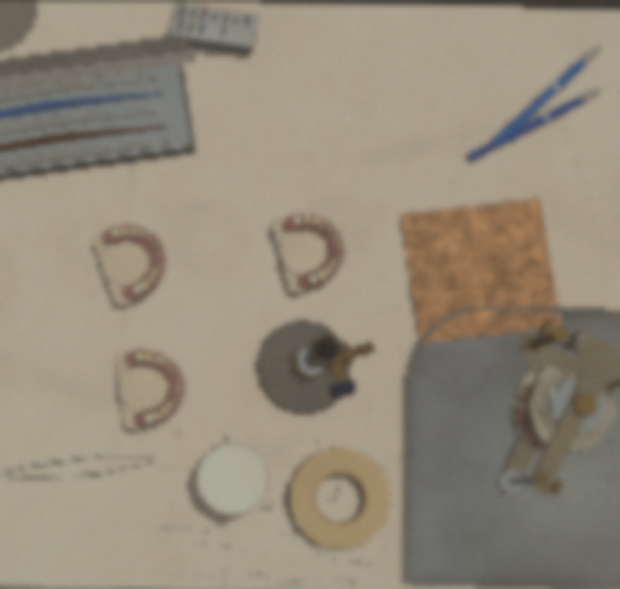

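The crops confirm the knob centre at crop (235,282) and the button at (108,303) on the drum. The mat centre is at top-view pixel (405,197), and the articulator sits beside the mat's lower right corner. Next I compute the drum geometry.

```bash
python3 - <<'E'
from h import *
c1=lambda x,y:(120+x/3.7,130+y/3.7)
b=ray('top',c1(105,300),88)[0]
w1=ray('top',c1(357,137),66)[0]; w2=ray('top',c1(405,373),66)[0]; mid=(w1+w2)/2
s=ray('top',[c1(310,279),c1(392,272)],50)
print('button',b,'w',w1,w2,'steel',s)
# rim points of hood top on upper/left side
rim=ray('top',[c1(62,270),c1(90,180),c1(150,120),c1(250,98),c1(330,118)],66)
A=np.c_[2*rim[:,:2],np.ones(5)];q=np.linalg.lstsq(A,(rim[:,:2]**2).sum(1),rcond=None)[0]
print('centre fit',q[:2],np.sqrt(q[2]+q[0]**2+q[1]**2))
for n,a in(('btn->win',mid-b),('steel',s[1]-s[0])): print(n,np.degrees(np.arctan2(a[1],a[0])))
d=(mid-b)[:2];d/=np.linalg.norm(d);print('axis by button',b[:2]+88*d)
m=ray('top',[(250+x/3.1,110+y/3.1) for x,y in((404,213),(541,200),(556,328),(420,342))],4);print('mat',m.round(),m.mean(0))
E
```

```text
button [479.3365084  244.91222137  88.        ] w [595.12940202  87.83624239  66.        ] [437.51789999  49.76641954  66.        ] steel [[501.04504689 118.44450183  50.        ]
 [506.700232    63.27273875  50.        ]]
centre fit [505.08465571 165.45102251] 117.72986393936226
btn->win -78.13901948083362
steel -84.14753941759056
axis by button [497.42383084 158.79109291]
mat [[ 586. -328.    4.]
 [ 599. -443.    4.]
 [ 491. -453.    4.]
 [ 477. -340.    4.]] [ 538.25752842 -391.14889806    4.        ]
```

```bash
python3 -m pendant '[[[0.6,-1,0],0],[[0.6,-1,0],0],[[0.6,-1,0],0],[[0.7,-1,0],0],[[0.7,-1,0],0]]' 1 20; python3 -m pendant '[[[0.7,-1,0],-1],[[0.7,-1,0],-1],[[0.7,-1,0],-1],[[0.7,-1,0],-1],[[0.7,-1,0],-1]]'; python3 -m pendant '[[[0.7,-1,0],-1],[[0.7,-1,0],-1],[[0.7,-1,0],-1],[[0.7,-1,0],0],[[0.7,-1,0],0]]'
```

```text
time: 0.6
tcp_pos: [236.8, 530.3, 245.2]
orientation: [0.993, -0.117, -0.0, 0.0]
force: [0.4, -0.0, 0.5]
opening: 87.8
grasp_force: 0.0
time: 1.1
tcp_pos: [324.3, 405.3, 245.3]
orientation: [0.892, -0.452, -0.0, 0.0]
force: [0.4, 0.3, 0.3]
opening: 87.7
grasp_force: 0.0
time: 1.6
tcp_pos: [411.7, 280.4, 245.4]
orientation: [0.78, -0.625, -0.0, 0.0]
force: [0.2, 0.5, 0.6]
opening: 87.9
grasp_force: 0.0
```

```bash
python3 -m pendant '[[[0.8,-1,0],0],[[0.8,-1,0],0],[[0.8,-1,0],0],[[0.8,-1,0],0],[[0,0,0],0]]'; python3 - <<'E'
from h import *
i=robot.camera_info('wrist');R=cv2.Rodrigues(np.array(i['rvec'],float))[0]
print(i['fx'],-R.T@np.array(i['tvec']).ravel(),R)
shot('wrist','w1'); import json; print(proj('wrist',[497,158,92]))
print(robot.get_state()['tcp_pos'])
E
```

```text
time: 2.1
tcp_pos: [492.6, 179.2, 245.0]
orientation: [0.78, -0.626, 0.0, 0.001]
force: [-0.7, -0.1, 0.1]
opening: 88.0
grasp_force: 0.0
301.0434926834766 [507.69352887 111.62336216 384.81083083] [[-9.76493447e-01 -2.15545607e-01  7.99785408e-04]
 [-2.08184603e-01  9.44094153e-01  2.55627466e-01]
 [-5.58544502e-02  2.49452043e-01 -9.66775030e-01]]
[[278.53433914 177.90132239]]
[491.88563037 180.14299031 245.03774216]
```

View pics/w1.png

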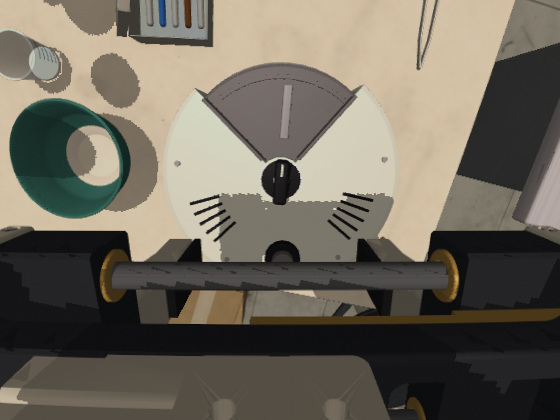

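The wrist view shows the knob bar from (282,163) to (280,203), the window edges starting at (197,92) and (362,90), and the steel bar at (288,88) to (285,136).

```bash
python3 - <<'E'
from h import *
ang=lambda v:np.degrees(np.arctan2(v[1],v[0]))
k=ray('wrist',[(282,164),(280,203)],92.5);print('knob',k,ang(k[0]-k[1]))
e=ray('wrist',[(199,94),(360,91),(178,163),(384,159)],66);print(e, 'win dir perp', ang(e[1]-e[0])+90,ang(e[3]-e[2]))
s=ray('wrist',[(288,86),(285,137)],50);print('steel',s,ang(s[0]-s[1]))
im=cv2.imread('pics/w1.png');
E
```

```text
knob [[496.66238752 143.95923287  92.5       ]
 [490.14353186 182.29753229  92.5       ]] -80.35000143816906
[[592.27050163  96.22820196  66.        ]
 [435.40904192  58.66056865  66.        ]
 [603.45830944 169.28692865  66.        ]
 [391.74272811 118.25205909  66.        ]] win dir perp -76.53159451149472 -166.44718429465033
steel [[506.77312341  67.76859657  50.        ]
 [498.3530437  119.3141018   50.        ]] -80.7225402107119
```

```bash
python3 -m pendant '[[[0,-0.68,-0.9],-0.38],[[0.05,0,-1],0],[[0,0,-1],0],[[0,0,-1],0],[[0,0,-1],0]]' 0.5; python3 -m pendant '[[[0,0,-0.8],0],[[0,0,-0.42],0],[[0,0,0],0],[[0,0,0],0]]'; python3 -m pendant '[[[0,0,0],0],[[0,0,0],0],[[0,0,0],0],[[0,0,0],0],[[0,0,0],0]]' 0 35
```

```text
time: 2.65
tcp_pos: [492.1, 165.2, 122.2]
orientation: [0.764, -0.645, -0.0, -0.0]
force: [0.8, -0.6, -0.5]
opening: 53.2
grasp_force: 0.0
time: 3.05
tcp_pos: [492.8, 165.1, 93.2]
orientation: [0.764, -0.645, 0.0, -0.0]
force: [0.4, -0.0, 0.1]
opening: 44.2
grasp_force: 0.0
time: 3.55
tcp_pos: [494.0, 165.1, 93.1]
orientation: [0.764, -0.646, 0.001, -0.001]
force: [6.3, -0.5, -3.9]
opening: 13.7
grasp_force: 35.0
```

```bash
python3 -m pendant '[[[0.06,-0.04,0],1],[[0,0,0],1],[[0,0,0],1],[[0,0,0],1],[[0,0,0],1]]'; python3 -m pendant '[[[0,0,0],1],[[0,0,0],1],[[0,0,0],1],[[0,0,0],1],[[0,0,0],1]]';python3 -m pendant '[[[0,0,0],1],[[0,0,0],1],[[0,0,0],0]]'; python3 - <<'E'
from h import *
a=shot('top','t1');b=shot('scene','s1')
c=np.hstack([cv2.resize(a[120:270,120:270],(400,400),interpolation=3),cv2.resize(b[130:250,150:270],(400,400),interpolation=3)])
cv2.imwrite('pics/c3.png',c[:,:,::-1])
E
```

```text
time: 4.05
tcp_pos: [492.5, 164.0, 93.1]
orientation: [0.939, -0.343, -0.001, 0.0]
force: [-13.7, 6.1, 12.6]
opening: 13.6
grasp_force: 34.9
time: 4.55
tcp_pos: [491.8, 162.3, 93.0]
orientation: [1.0, -0.001, -0.002, 0.001]
force: [-11.7, -4.0, 15.4]
opening: 13.9
grasp_force: 35.0
time: 4.85
tcp_pos: [492.0, 161.6, 93.0]
orientation: [0.99, 0.138, -0.002, 0.001]
force: [-9.5, -5.9, 15.5]
opening: 14.0
grasp_force: 34.9
```

View pics/c3.png

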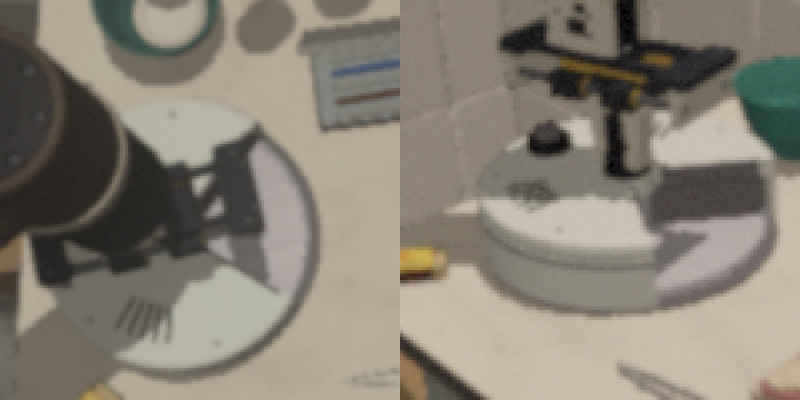

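Cell3, now in the window, is empty. I turn on toward cell2.

```bash
python3 -m pendant '[[[-0.1,-0.05,0.04],1],[[0,0,0],1],[[0,0,0],1],[[0,0,0],1],[[0,0,0],1]]'; python3 -m pendant '[[[0,0,0],1],[[0,0,0],0]]'; python3 - <<'E'
from h import *
a=shot('top','t2');b=shot('scene','s2')
c=np.hstack([cv2.resize(a[120:270,120:270],(400,400),interpolation=3),cv2.resize(b[130:250,150:270],(400,400),interpolation=3)])
cv2.imwrite('pics/c4.png',c[:,:,::-1]);print(robot.get_state()['joint_pos'])
E
```

```text
time: 5.45
tcp_pos: [492.8, 160.1, 93.1]
orientation: [0.883, 0.469, -0.0, 0.002]
force: [17.0, -14.9, -12.0]
opening: 13.8
grasp_force: 34.9
time: 5.65
tcp_pos: [493.2, 160.0, 93.1]
orientation: [0.849, 0.529, -0.0, 0.002]
force: [17.3, -15.3, -11.5]
opening: 13.4
grasp_force: 35.0
[ 0.69505396  0.25919116 -0.52923633  0.00478593 -0.78350046  1.98196155]
```

View pics/c4.png

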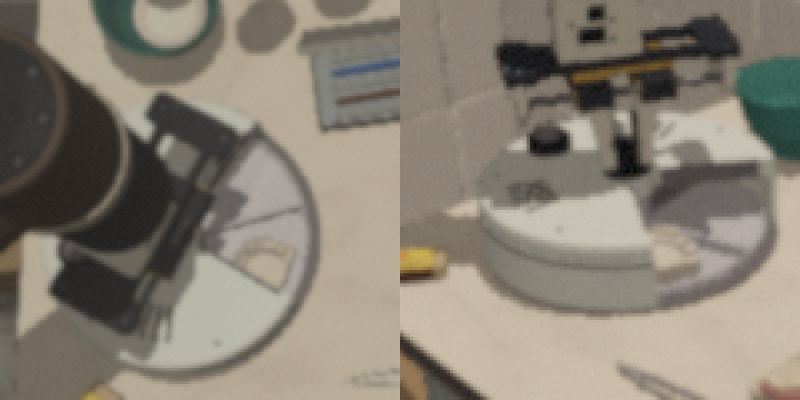

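The cured cast is visible entering from cell2, at crop (262,262). I turn the remaining 40 degrees, then release and rise.

```bash
python3 -m pendant '[[[0.05,-0.05,0],1],[[0,0,0],1],[[0,0,0],1],[[0,0,0],1],[[0,0,0],0.96]]'; python3 -m pendant '[[[0,0,0],0],[[0,0,0],0],[[0,0,0],0],[[0,0,0],0]]' 0.5;  python3 -m pendant '[[[0,0,1],0],[[0,0,1],0],[[0,0,1],0],[[0,0,1],0],[[0,0,1],-1]]'; python3 -m pendant '[[[0,0,1],-1],[[0,0,0],-1],[[0,0,0],-1],[[0,0,0],-1],[[0,0,0],-1]]' 1
```

```text
time: 6.25
tcp_pos: [495.0, 159.7, 93.1]
orientation: [0.619, 0.786, 0.0, 0.002]
force: [19.5, -11.6, -16.1]
opening: 13.9
grasp_force: 35.0
time: 6.65
tcp_pos: [492.8, 161.2, 93.7]
orientation: [0.621, 0.784, 0.0, -0.0]
force: [-0.1, 0.0, 0.3]
opening: 40.1
grasp_force: 0.0
time: 7.15
tcp_pos: [492.5, 161.2, 219.8]
orientation: [0.674, 0.738, 0.0, -0.0]
force: [1.1, 0.4, 0.0]
opening: 43.8
grasp_force: 0.0
time: 7.65
tcp_pos: [492.6, 161.3, 243.7]
orientation: [0.887, 0.461, 0.0, -0.0]
force: [0.1, -1.1, -0.3]
opening: 78.3
grasp_force: 0.0
```

```bash
for i in 1 2 3; do python3 -m pendant '[[[0,0,0],-1],[[0,0,0],-1],[[0,0,0],-1],[[0,0,0],-1],[[0,0,0],-1]]' >/dev/null; done;  python3 -m pendant '[[[0,0.4,0],-1],[[0,0.4,0],-1],[[0,0,0],0]]'; python3 - <<'E'
from h import *
shot('wrist','w2');print(robot.get_state()['joint_pos'])
E
```

```text
time: 9.45
tcp_pos: [492.7, 181.9, 243.6]
orientation: [0.761, -0.648, -0.0, -0.0]
force: [0.5, -0.2, 0.1]
opening: 87.6
grasp_force: 0.0
[ 7.26778884e-01  1.12800983e-01 -3.18838812e-01 -1.55489029e-04
 -1.13919613e+00 -5.61491707e-01]
```

View pics/w2.png

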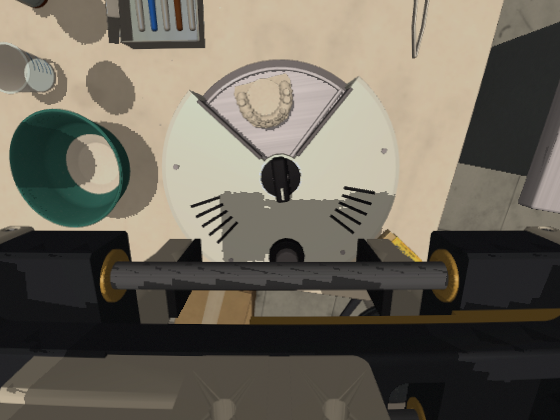

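The cured cast stands in the window at about (265,103), rotated about 10 degrees and slightly left of centre. I enlarge the crop to see its base.

```bash
python3 - <<'E'
from h import *
im=cv2.imread('pics/w2.png')
cv2.imwrite('pics/c5.png',cv2.convertScaleAbs(cv2.resize(im[55:165,190:360],None,fx=4.6,fy=4.6,interpolation=cv2.INTER_CUBIC),alpha=1.0))
E
```

```text
(no output)
```

View pics/c5.png

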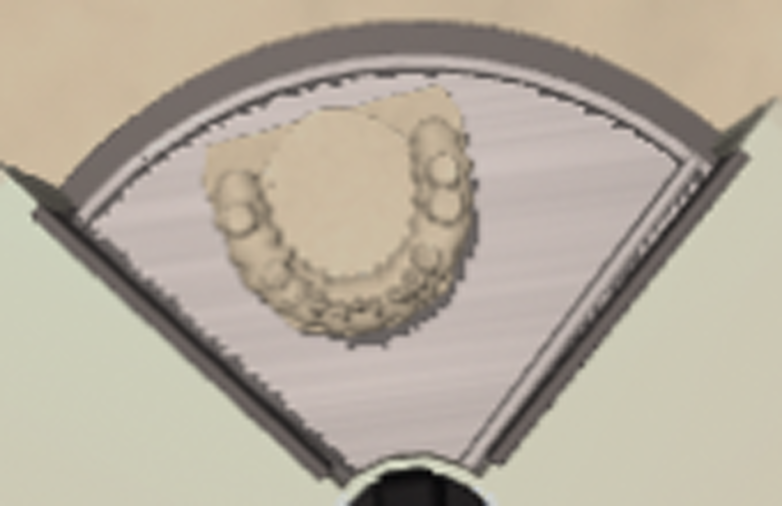

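```bash
python3 - <<'E'
from h import *
ang=lambda v:np.degrees(np.arctan2(v[1],v[0]))
c=lambda l:[(190+x/4.6,55+y/4.6) for x,y in l]
b=ray('wrist',c([(203,150),(450,88),(300,335),(470,240)]),27);print('base',b.round(1),ang(b[0]-b[1]),np.linalg.norm(b[0]-b[1]))
h=ray('wrist',c([(10,165),(345,480),(775,100),(495,462)]),66);print('hood',h.round(1),ang(h[0]-h[1]),ang(h[2]-h[3]))
k=ray('wrist',[(282.5,157),(281,201)],92.5);print(k)
s=ray('wrist',[(176.5,167),(384,151)],66);print('screws',s, ang(s[1]-s[0]))
E
```

```text
base [[560.6  77.2  27. ]
 [504.1  53.6  27. ]
 [531.1 116.4  27. ]
 [493.2  87.2  27. ]] 22.646931643413502 61.30642106349092
hood [[595.4  90.8  66. ]
 [513.3 146.1  66. ]
 [435.   50.6  66. ]
 [480.4 136.4  66. ]] -33.95470034830994 -117.90259881080276
[[496.39207835 138.3341988   92.5       ]
 [490.60184724 181.25264972  92.5       ]]
screws [[604.48048897 169.19135831  66.        ]
 [392.24775823 116.81144132  66.        ]] -166.1362237533149
```

```bash
python3 -m pendant '[[[0,-0.86,-1],0.6],[[0,0,-1],0],[[0,0,-1],0],[[0,0,-1],0],[[0,0,-1],0]]' 0.5; python3 -m pendant '[[[0,0,-0.6],0],[[0,0,-0.4],0],[[0,0,0],0],[[0,0,0],0]]'; python3 -m pendant '[[[0,0,0],0],[[0,0,0],0],[[0,0,0],0],[[0,0,0],0],[[0,0,0],0]]' 0 35;python3 -m pendant '[[[0,0,0],-0.6],[[0,0,0],-0.5],[[0,0,0],0]]'; python3 -m pendant '[[[0,0,0],0],[[0,0,0],0],[[0,0,0],0],[[0,0,0],0]]' 0.5;  python3 -m pendant '[[[0,0,1],0],[[0,0.4,1],0],[[0,0.4,1],0],[[0,0,1],0],[[0,0,0],0]]'; python3 - <<'E'
from h import *
im=shot('wrist','w3')
cv2.imwrite('pics/c6.png',cv2.resize(im[55:255,170:390],None,fx=3,fy=3,interpolation=cv2.INTER_CUBIC)[:,:,::-1])
np.save('i.npy',robot.camera_info('wrist'),allow_pickle=True)
E
```

```text
time: 10.0
tcp_pos: [492.7, 159.2, 117.9]
orientation: [0.79, -0.614, 0.0, -0.0]
force: [-0.4, 0.3, -0.1]
opening: 53.0
grasp_force: 0.0
time: 10.4
tcp_pos: [493.2, 159.7, 94.1]
orientation: [0.789, -0.615, 0.0, -0.0]
force: [0.5, 0.3, 0.7]
opening: 43.8
grasp_force: 0.0
time: 10.9
tcp_pos: [494.9, 160.5, 94.3]
orientation: [0.789, -0.615, 0.001, -0.002]
force: [8.2, -0.6, -4.0]
opening: 13.6
grasp_force: 34.9
time: 11.2
tcp_pos: [494.7, 160.4, 94.2]
orientation: [0.738, -0.675, 0.001, -0.002]
force: [6.2, -1.0, -2.0]
opening: 13.7
grasp_force: 34.8
time: 11.6
tcp_pos: [492.7, 159.6, 93.5]
orientation: [0.739, -0.674, -0.0, 0.0]
force: [0.2, -0.3, 0.6]
opening: 40.1
grasp_force: 0.0
time: 12.1
tcp_pos: [494.5, 180.9, 197.1]
orientation: [0.739, -0.674, 0.001, -0.003]
force: [-0.0, 0.0, 0.3]
opening: 43.9
grasp_force: 0.0
```

View pics/c6.png

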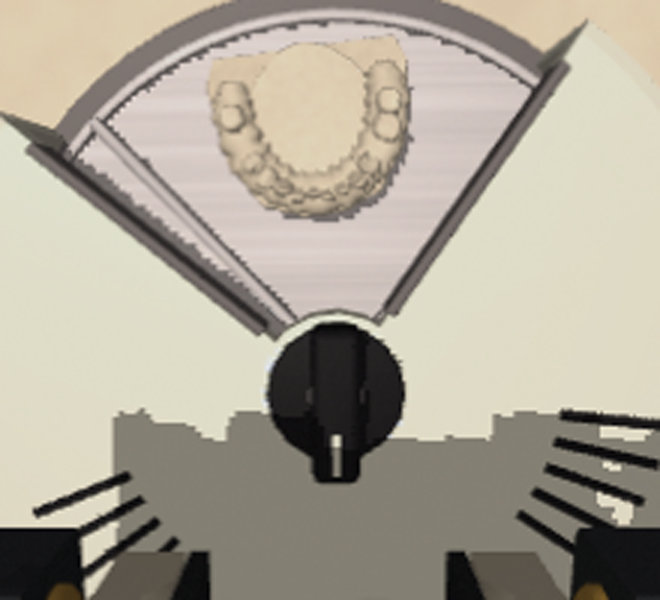

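The cast now sits near the window middle. Its heel edge runs (207,65) to (403,38) in the crop and its arch front is at about (325,215).

```bash
python3 - <<'E'
from h import *
ang=lambda v:np.degrees(np.arctan2(v[1],v[0]))
i=np.load('i.npy',allow_pickle=True).item()
c=lambda l:[(170+x/3,55+y/3) for x,y in l]
b=ray('wrist',c([(207,64),(405,38),(325,216),(411,110),(213,140)]),27,i);print('base',b.round(1),ang(b[0]-b[1]),np.linalg.norm(b[0]-b[1]))
d=(b[0]-b[1])[:2];d/=np.linalg.norm(d);print((b[0]+b[1])[:2]/2+27.5*np.array([-d[1],d[0]]))
E
```

```text
base [[542.9  66.6  27. ]
 [481.   53.2  27. ]
 [501.2 110.   27. ]
 [476.7  74.4  27. ]
 [539.5  89.5  27. ]] 12.225210478362294 63.28564750604428
[506.10914214  86.73885718]
```

```bash
python3 -m pendant '[[[0.2,-1,0],0.9],[[0.3,-1,-0.2],0],[[0,-1,-1],0],[[0,-1,-1],0],[[0,0,-1],0]]' 0.83; python3 -m pendant '[[[0,0,-0.8],0],[[0,0,0],0],[[0,0,0],0]]'
```

```text
time: 12.65
tcp_pos: [504.1, 77.0, 111.8]
orientation: [0.779, -0.627, -0.001, 0.001]
force: [0.4, 0.5, 0.3]
opening: 71.7
grasp_force: 0.0
time: 12.95
tcp_pos: [505.1, 79.4, 93.2]
orientation: [0.78, -0.626, -0.0, 0.001]
force: [0.1, -0.3, 0.6]
opening: 72.7
grasp_force: 0.0
```

```bash
python3 -m pendant '[[[0.08,-0.05,0],0],[[0,0,-0.9],0],[[0,0,-0.8],0],[[0,0,-0.4],0],[[0,0,-0.2],0]]'; python3 -m pendant '[[[0,0,-0.1],0],[[0,0,0],0],[[0,0,0],0]]'
```

```text
time: 13.45
tcp_pos: [507.6, 78.5, 36.0]
orientation: [0.78, -0.626, 0.0, 0.0]
force: [-0.2, -0.1, 0.4]
opening: 72.8
grasp_force: 0.0
time: 13.75
tcp_pos: [507.9, 78.6, 34.2]
orientation: [0.78, -0.626, 0.0, -0.001]
force: [-0.3, 0.6, 0.6]
opening: 72.2
grasp_force: 0.0
```

```bash
python3 -m pendant '[[[0,0,0],0],[[0,0,0],0],[[0,0,0],0],[[0,0,0],0]]' 0 30; python3 -m pendant '[[[0,0,0.3],0],[[0,0,0.7],0],[[0,0,1],0],[[0,0,1],0],[[0,0,1],0]]'
```

```text
time: 14.15
tcp_pos: [507.9, 78.5, 34.1]
orientation: [0.78, -0.626, 0.0, -0.001]
force: [0.0, -0.6, 5.3]
opening: 61.7
grasp_force: 29.6
time: 14.65
tcp_pos: [506.7, 78.1, 134.6]
orientation: [0.78, -0.626, -0.0, 0.0]
force: [1.1, 0.1, -0.6]
opening: 61.9
grasp_force: 29.7
```

Gripped at 61.7 mm. Next I raise and carry it to the mat.

```bash
python3 -m pendant '[[[0,-0.5,1],1],[[0,-1,1],1],[[0.3,-1,0.6],1],[[0.3,-1,0],1],[[0.3,-1,0],1]]';python3 -m pendant '[[[0.3,-1,0],1],[[0.3,-1,0],1],[[0.3,-1,0],1],[[0.3,-1,0],1],[[0,-1,0],0.7]]';python3 -m pendant '[[[0,-1,0],0],[[0,-1,0],0],[[0,-1,0],0],[[0,-1,0],0],[[0,-1,0],0]]';python3 -m pendant '[[[0,-1,0],0],[[0,-1,0],0],[[0,-1,0],0],[[0,-1,0],0],[[0,-0.26,0],0]]';python3 -m pendant '[[[0,0,0],0],[[0,0,0],0]]'
```

```text
time: 15.15
tcp_pos: [529.7, -35.0, 199.5]
orientation: [0.948, -0.319, 0.0, -0.0]
force: [0.8, -0.2, -0.9]
opening: 61.5
grasp_force: 29.7
time: 15.65
tcp_pos: [560.0, -160.1, 198.4]
orientation: [1.0, 0.003, -0.0, -0.0]
force: [-0.0, 0.1, -0.3]
opening: 61.7
grasp_force: 29.7
time: 16.15
tcp_pos: [559.2, -284.9, 198.5]
orientation: [1.0, 0.0, -0.001, -0.0]
force: [-0.4, 0.2, -0.9]
opening: 61.8
grasp_force: 29.7
time: 16.65
tcp_pos: [559.0, -392.4, 198.0]
orientation: [1.0, -0.001, -0.001, -0.0]
force: [0.2, 0.8, -0.9]
opening: 61.7
grasp_force: 29.7
time: 16.85
tcp_pos: [559.6, -390.0, 198.3]
orientation: [1.0, 0.0, -0.0, -0.0]
force: [-0.2, -0.0, -0.9]
opening: 61.7
grasp_force: 29.7
```

```bash
python3 -m pendant '[[[-0.3,0,-1],0],[[0,0,-1],0],[[0,0,-1],0],[[0,0,-1],0],[[0,0,-1],0]]';python3 -m pendant '[[[0,0,-0.9],0],[[0,0,-0.5],0],[[0,0,-0.2],0],[[0,0,-0.1],0],[[0,0,0],0]]'
```

```text
time: 17.35
tcp_pos: [552.7, -389.4, 73.2]
orientation: [1.0, 0.001, 0.0, -0.0]
force: [0.1, -1.0, -0.7]
opening: 61.6
grasp_force: 29.7
time: 17.85
tcp_pos: [552.9, -390.6, 31.8]
orientation: [1.0, 0.001, 0.0, 0.0]
force: [-0.3, -1.1, 0.1]
opening: 61.7
grasp_force: 29.7
```

```bash
python3 -m pendant '[[[0,0,-0.14],0],[[0,0,0],0],[[0,0,0],0]]'; python3 -m pendant '[[[0,0,0],0],[[0,0,0],0],[[0,0,0],0],[[0,0,0],0],[[0,0,0],0]]' 0.9;  python3 -m pendant '[[[0,0,1],0],[[0,0,1],0],[[0,0,1],0],[[0,0,1],0],[[0,0,1],0]]' 1; python3 -m pendant '[[[-0.2,0.4,1],0],[[-0.2,0.6,1],0],[[-0.2,1,0],0],[[-0.2,1,0],0],[[0,0,0],0]]'; python3 - <<'E'
from h import *
im=shot('wrist','w4'); np.save('i.npy',robot.camera_info('wrist'),allow_pickle=True)
E
```

```text
time: 18.15
tcp_pos: [552.5, -390.8, 28.0]
orientation: [1.0, 0.0, 0.0, 0.0]
force: [0.3, 0.3, -1.0]
opening: 61.7
grasp_force: 29.7
time: 18.65
tcp_pos: [552.5, -390.7, 27.6]
orientation: [1.0, 0.0, 0.0, 0.0]
force: [-0.4, -0.3, 0.1]
opening: 78.9
grasp_force: 0.0
time: 19.15
tcp_pos: [552.3, -390.6, 153.6]
orientation: [1.0, 0.0, 0.0, -0.0]
force: [0.6, -0.3, -0.5]
opening: 87.5
grasp_force: 0.0
time: 19.65
tcp_pos: [531.9, -313.5, 203.3]
orientation: [1.0, 0.001, 0.0, -0.0]
force: [1.0, -0.6, 0.2]
opening: 87.5
grasp_force: 0.0
```

View pics/w4.png

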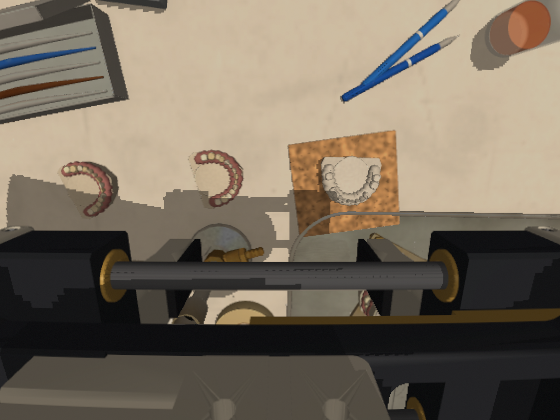

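The wrist view shows the cured cast standing on the mat at (351,181), with the mat centre near (347,184). The fresh casts' arches are at (222,180) and (90,188). I measure the fresh casts with a pink mask.

```bash
cat >> h.py <<'E'
def casts(cam,im,info=None,z=24,box=None):
    hsv=cv2.cvtColor(im,cv2.COLOR_RGB2HSV).astype(int); lab=cv2.cvtColor(im,cv2.COLOR_RGB2LAB).astype(int)
    m=((lab[:,:,1]>137)&(hsv[:,:,0]<180)&((hsv[:,:,0]>165)|(hsv[:,:,0]<9))).astype(np.uint8)
    m=cv2.morphologyEx(m,cv2.MORPH_CLOSE,np.ones((7,7)))
    out=[]
    for c in cv2.findContours(m,cv2.RETR_EXTERNAL,cv2.CHAIN_APPROX_NONE)[0]:
        if cv2.contourArea(c)<60: continue
        p=ray(cam,c.reshape(-1,2),z,info)[:,:2]
        h=cv2.convexHull(p.astype(np.float32))
        if not(np.all(abs(p[:,0]-480)<200) and np.ptp(p,0).max()<90): continue
        # arch axis: from centroid of mouth to front: hull centroid -> contour-region centroid
        r=cv2.minAreaRect(h); M=cv2.moments(h); hc=np.array([M['m10'],M['m01']])/M['m00']
        M=cv2.moments(p.astype(np.float32).reshape(-1,1,2)); pc=np.array([M['m10'],M['m01']])/M['m00']
        v=pc-hc
        out.append((c.reshape(-1,2).mean(0).round(),np.round(r[0],1),np.round(r[1],1),round(r[2],1),'front',round(float(np.degrees(np.arctan2(v[1],v[0]))),1)))
    return out,m
E
python3 - <<'E'
from h import *
i=np.load('i.npy',allow_pickle=True).item()
o,m=casts('wrist',cv2.imread('pics/w4.png')[:,:,::-1],i)
for r in o:print(*r)
o,m=casts('top',cv2.imread('pics/top0.png')[:,:,::-1])
for r in o:print(*r)
E
```

```text
[366. 303.] [ 399.3 -420.8] [12.1 32.6] 87.3 front 175.1
[ 88. 182.] [ 541.7 -109.5] [61.4 45.2] 21.2 front -93.4
[221. 175.] [ 552.8 -253.7] [60.2 43.4] 15.6 front -73.2
[461. 271.] [ 348.1 -521.6] [47.6 48.5] 58.7 front -85.9
[475. 228.] [ 460.4 -563.9] [34.9 27.5] 56.8 front 17.0
```

```bash
python3 -m pendant '[[[-0.2,1,0],-1],[[-0.2,1,0],-1],[[-0.2,1,0],-1],[[-0.2,1,0],-1],[[-0.2,1,0],-1]]' 0.5;python3 -m pendant '[[[-0.2,1,0],-1],[[-0.2,1,0],-1],[[-0.2,1,0],-1],[[0,1,0],-1],[[0,1,0],-1]]';python3 -m pendant '[[[0,1,0],-0.6],[[0,1,0],0],[[0,0,0],0]]'; python3 - <<'E'
from h import *
i=robot.camera_info('wrist');im=shot('wrist','w5')
for r in casts('wrist',im,i)[0]:print(*r)
E
```

```text
time: 20.2
tcp_pos: [507.4, -190.4, 202.5]
orientation: [0.939, -0.345, -0.0, 0.0]
force: [0.6, 0.2, 1.0]
opening: 52.6
grasp_force: 0.0
time: 20.7
tcp_pos: [492.6, -65.1, 202.7]
orientation: [0.764, -0.645, 0.0, -0.0]
force: [0.2, 0.6, 0.1]
opening: 43.4
grasp_force: 0.0
time: 21.0
tcp_pos: [493.1, -14.0, 202.7]
orientation: [0.739, -0.673, 0.0, -0.0]
force: [0.4, -0.3, 0.3]
opening: 43.8
grasp_force: 0.0
[241. 102.] [ 540.1 -105.1] [62.2 42.9] 21.8 front -67.4
[369.  71.] [ 418.3 -146.1] [62.  43.1] 9.1 front -38.1
```

```bash
python3 -m pendant '[[[0,1,0],0],[[0,1,0],0],[[0,1,0],0],[[0,1,0],0],[[0,1,0],0]]' 0.5;python3 -m pendant '[[[0,1,0],0],[[0.04,0.96,0],0],[[0,0,-1],0],[[0,0,-1],0],[[0,0,-1],0]]';python3 -m pendant '[[[0,0,-0.9],0],[[0,0,-0.47],0],[[0,0,0],0],[[0,0,0],0]]';python3 -m pendant '[[[0,0,0],0],[[0,0,0],0],[[0,0,0],0],[[0,0,0],0],[[0,0,0],0]]' 0 35
```

```text
time: 21.55
tcp_pos: [492.8, 109.4, 202.5]
orientation: [0.738, -0.674, 0.0, 0.0]
force: [0.6, 0.5, 0.5]
opening: 43.8
grasp_force: 0.0
time: 22.05
tcp_pos: [494.0, 157.8, 126.8]
orientation: [0.739, -0.674, 0.0, -0.0]
force: [-0.4, 0.3, -0.1]
opening: 44.2
grasp_force: 0.0
time: 22.45
tcp_pos: [494.0, 158.2, 93.9]
orientation: [0.739, -0.674, 0.0, -0.0]
force: [1.3, 0.8, 0.3]
opening: 44.0
grasp_force: 0.0
time: 22.95
tcp_pos: [494.8, 158.8, 93.9]
orientation: [0.739, -0.674, 0.001, -0.001]
force: [5.7, -2.6, -2.1]
opening: 13.9
grasp_force: 35.0
```

```bash
python3 -m pendant '[[[0,0,0],0.6],[[0,0,0],0.49],[[0,0,0],0]]'; python3 -m pendant '[[[0,0,0],0],[[0,0,0],0],[[0,0,0],0]]' 0.5;python3 -m pendant '[[[0,0,1],0],[[0,0,1],0],[[0,-1,1],1],[[0.2,-1,1],1],[[0.2,-1,0.3],1]]' 1;python3 -m pendant '[[[0.2,-1,0],1],[[0.2,-1,0],1],[[0.2,-1,0],1],[[0.2,-1,0],1],[[0.2,-1,0],1]]';python3 -m pendant '[[[0.2,-0.5,0],1],[[0,0,0],1],[[0,0,0],1],[[0,0,0],1],[[0,0,0],0.2]]'; python3 - <<'E'
from h import *
i=robot.camera_info('wrist');im=shot('wrist','w6')
for r in casts('wrist',im,i)[0]:print(*r)
print(robot.get_state()['tcp_pos'])
E
```

```text
time: 23.25
tcp_pos: [495.3, 158.9, 93.9]
orientation: [0.789, -0.615, 0.001, -0.001]
force: [8.5, -2.4, -3.9]
opening: 13.2
grasp_force: 35.0
time: 23.55
tcp_pos: [493.1, 158.3, 93.3]
orientation: [0.788, -0.616, -0.0, 0.0]
force: [0.3, 0.6, -0.1]
opening: 32.4
grasp_force: 0.0
time: 24.05
tcp_pos: [504.4, 83.2, 203.7]
orientation: [0.9, -0.435, 0.001, -0.002]
force: [1.2, 0.4, -0.8]
opening: 71.8
grasp_force: 0.0
time: 24.55
tcp_pos: [528.2, -42.6, 200.8]
orientation: [0.995, -0.102, -0.0, -0.0]
force: [0.0, -0.2, 0.1]
opening: 87.2
grasp_force: 0.0
time: 25.05
tcp_pos: [533.1, -54.1, 200.7]
orientation: [0.982, 0.189, -0.0, -0.0]
force: [0.8, 0.3, 0.2]
opening: 87.9
grasp_force: 0.0
[319. 299.] [ 433.2 -147.1] [45.9 22.4] 56.3 front -80.8
[444. 222.] [ 572.7 -237.5] [13.8 35.5] 1.1 front 78.3
[324. 205.] [ 541.3 -104.8] [62.6 42.6] 20.5 front -38.6
[533.18280989 -54.07716433 200.74182669]
```

```bash
python3 -m pendant '[[[0.24,-0.9,0],-0.1],[[0,-0.92,-1],0],[[0,0,-1],0],[[0,0,-1],0],[[0,0,-1],0]]'; python3 -m pendant '[[[0,0,-1],0],[[0,0,-1],0],[[0,0,-0.6],0],[[0,0,-0.4],0],[[0,0,0],0]]'
```

```text
time: 25.6
tcp_pos: [539.3, -99.8, 100.0]
orientation: [0.984, 0.178, 0.0, -0.0]
force: [0.4, 0.4, -0.4]
opening: 87.7
grasp_force: 0.0
time: 26.1
tcp_pos: [538.6, -99.6, 24.6]
orientation: [0.984, 0.179, -0.001, -0.0]
force: [-0.6, 0.9, 0.0]
opening: 87.7
grasp_force: 0.0
```

```bash
python3 -m pendant '[[[0,0,-0.05],0],[[0,0,0],0],[[0,0,0],0],[[0,0,0],0],[[0,0,0],0]]' 0 30; python3 -m pendant '[[[0,0,0],0],[[0,0,0],0]]'; python3 -m pendant '[[[0,0,0.5],0],[[0,0,1],0],[[0,0,1],0],[[0,0,1],-1],[[0,0,1],-1]]'
```

```text
time: 26.6
tcp_pos: [539.7, -99.7, 25.0]
orientation: [0.984, 0.18, 0.0, 0.0]
force: [-0.7, 1.7, 2.6]
opening: 53.1
grasp_force: 11.8
time: 26.8
tcp_pos: [539.7, -99.5, 25.1]
orientation: [0.984, 0.18, 0.0, 0.0]
force: [-1.7, 1.6, 5.2]
opening: 52.6
grasp_force: 30.0
time: 27.3
tcp_pos: [539.0, -99.7, 138.7]
orientation: [0.999, 0.039, -0.0, -0.0]
force: [0.8, 0.1, -0.9]
opening: 52.2
grasp_force: 30.0
```

```bash
python3 -m pendant '[[[-0.2,0.8,0],-1],[[-0.2,0.8,0],-1],[[-0.2,0.8,0],-1],[[-0.2,0.8,0],-1],[[-0.2,0.8,0],-1]]'; python3 -m pendant '[[[-0.14,0.8,0],-1],[[0,0.8,0],-1],[[0,0.8,0],-1],[[0,0.8,0],-1],[[0,0.4,0],-1]]';python3 -m pendant '[[[0,0,0],0],[[0,0,0],0]]'
```

```text
time: 27.8
tcp_pos: [513.9, 1.0, 137.7]
orientation: [0.952, -0.306, 0.0, -0.0]
force: [-0.6, -0.3, -1.0]
opening: 52.7
grasp_force: 30.0
time: 28.3
tcp_pos: [510.8, 91.6, 137.7]
orientation: [0.791, -0.612, 0.0, -0.0]
force: [0.2, -0.3, -1.2]
opening: 52.6
grasp_force: 30.0
time: 28.5
tcp_pos: [510.7, 90.3, 137.4]
orientation: [0.793, -0.609, -0.0, 0.0]
force: [-0.0, -0.1, -0.2]
opening: 51.9
grasp_force: 30.0
```

```bash
python3 -m pendant '[[[0,0,-1],0],[[0,0,-1],0],[[0,0,-1],0],[[0,0,-0.7],0],[[0,0,0],0]]'; python3 -m pendant '[[[0,0,-0.2],0],[[0,0,-0.08],0],[[0,0,0],0]]'
```

```text
time: 29.0
tcp_pos: [509.3, 88.8, 42.5]
orientation: [0.793, -0.61, -0.001, 0.002]
force: [-0.3, 0.2, -0.2]
opening: 52.5
grasp_force: 30.0
time: 29.3
tcp_pos: [511.3, 90.4, 38.2]
orientation: [0.792, -0.61, 0.0, -0.0]
force: [0.2, -0.6, -0.5]
opening: 52.8
grasp_force: 30.0
```

```bash
python3 -m pendant '[[[0,0,-0.06],0],[[0,0,0],0]]'; python3 -m pendant '[[[0,0,0],0],[[0,0,0],0],[[0,0,0],0],[[0,0,0],0]]' 0.72; python3 -m pendant '[[[0,0,0.5],0],[[0,0,1],0],[[0,0.7,1],0],[[-0.1,1,1],0],[[-0.2,1,1],0]]'; python3 -m pendant '[[[-0.3,0.9,0],0],[[0,0,0],0]]' 0.5; python3 - <<'E'
from h import *
i=robot.camera_info('wrist');im=shot('wrist','w7')
for r in casts('wrist',im,i,z=35)[0]:print(*r)
print(robot.get_state()['tcp_pos'])
E
```

```text
time: 29.5
tcp_pos: [511.1, 90.5, 36.4]
orientation: [0.792, -0.61, 0.0, -0.0]
force: [-0.6, -0.0, -0.7]
opening: 52.2
grasp_force: 30.0
time: 29.9
tcp_pos: [511.0, 90.4, 36.2]
orientation: [0.792, -0.61, 0.0, -0.0]
force: [-1.0, 0.4, 0.7]
opening: 63.0
grasp_force: 0.0
time: 30.4
tcp_pos: [503.4, 158.4, 149.7]
orientation: [0.792, -0.611, 0.0, -0.0]
force: [1.6, 0.7, 0.1]
opening: 63.5
grasp_force: 0.0
time: 30.6
tcp_pos: [495.9, 182.7, 149.7]
orientation: [0.793, -0.61, 0.0, -0.001]
force: [0.6, -0.5, -0.7]
opening: 52.2
grasp_force: 0.0
[295.  99.] [507.2  90.5] [42.9 61.8] 15.4 front -161.8
[495.64354273 181.47123249 148.95109407]
```

```bash
python3 -m pendant '[[[-0.06,-0.9,0],0],[[0,0,-0.8],0],[[0,0,-0.8],0],[[0,0,-0.6],0],[[0,0,0],0]]'; python3 -m pendant '[[[0,0,0],0],[[0,0,0],0],[[0,0,0],0],[[0,0,0],0]]' 0 35; python3 -m pendant '[[[0,0,0],-1],[[0,0,0],-1],[[0,0,0],-1],[[0,0,0],-1],[[0,0,0],-1]]'; python3 -m pendant '[[[0,0,0],-1],[[0,0,0],-1],[[0,0,0],-1],[[0,0,0],-1],[[0,0,0],-1]]';python3 -m pendant '[[[0,0,0],-1],[[0,0,0],0]]'
```

```text
time: 31.15
tcp_pos: [493.6, 156.5, 91.6]
orientation: [0.792, -0.611, -0.0, 0.002]
force: [-0.2, -0.3, -0.0]
opening: 43.8
grasp_force: 0.0
time: 31.55
tcp_pos: [494.6, 158.0, 94.1]
orientation: [0.792, -0.61, 0.0, -0.0]
force: [-0.8, 0.5, 0.3]
opening: 17.4
grasp_force: 0.0
time: 32.05
tcp_pos: [493.1, 158.6, 94.2]
orientation: [-0.533, 0.846, 0.001, -0.0]
force: [-12.9, 8.5, 10.4]
opening: 13.7
grasp_force: 34.8
time: 32.55
tcp_pos: [491.3, 160.3, 94.2]
orientation: [-0.211, 0.977, 0.002, -0.001]
force: [-25.5, 21.6, 15.7]
opening: 14.0
grasp_force: 34.9
time: 32.75
tcp_pos: [491.3, 160.9, 94.2]
orientation: [-0.143, 0.99, 0.002, -0.001]
force: [-25.0, 21.8, 15.1]
opening: 13.7
grasp_force: 35.1
```

```bash
python3 -m pendant '[[[0,0,0],0],[[0,0,0],0],[[0,0,0],0],[[0,0,0],0]]' 0.5;python3 -m pendant '[[[0,0,1],0],[[0,0,1],1],[[0,-0.5,1],1],[[0.2,-1,1],1],[[0.2,-1,0.4],1]]' 1;python3 -m pendant '[[[0.2,-1,0],1],[[0.2,-1,0],1],[[0.2,-1,0],1],[[0.2,-1,0],1],[[0.2,-1,0],1]]';python3 -m pendant '[[[0.2,-1,0],1],[[0.2,-1,0],1],[[0.2,-1,0],1],[[0.2,-1,0],1],[[0.1,-1,0],1]]';python3 -m pendant '[[[0,-1,0],1],[[0,-0.6,0],1],[[0,0,0],1],[[0,0,0],1],[[0,0,0],1]]';python3 -m pendant '[[[0,0,0],1],[[0,0,0],1],[[0,0,0],1],[[0,0,0],0.4],[[0,0,0],0]]'; python3 - <<'E'
from h import *
i=robot.camera_info('wrist');im=shot('wrist','w8')
for r in casts('wrist',im,i)[0]:print(*r)
E
```

```text
time: 33.15
tcp_pos: [494.6, 157.7, 93.7]
orientation: [-0.146, 0.989, -0.0, 0.0]
force: [0.5, -0.2, -0.8]
opening: 40.1
grasp_force: 0.0
time: 33.65
tcp_pos: [505.5, 94.9, 206.1]
orientation: [-0.416, 0.909, -0.0, 0.002]
force: [0.5, 0.9, 0.8]
opening: 78.2
grasp_force: 0.0
time: 34.15
tcp_pos: [529.5, -31.2, 203.5]
orientation: [-0.701, 0.713, -0.0, -0.0]
force: [1.0, -1.0, 0.1]
opening: 87.3
grasp_force: 0.0
time: 34.65
tcp_pos: [552.0, -156.2, 203.4]
orientation: [0.903, -0.43, -0.0, 0.0]
force: [0.3, 0.1, -0.1]
opening: 87.7
grasp_force: 0.0
time: 35.15
tcp_pos: [551.6, -195.4, 203.3]
orientation: [0.995, -0.096, -0.0, 0.0]
force: [0.5, -0.1, -0.5]
opening: 87.4
grasp_force: 0.0
time: 35.65
tcp_pos: [551.7, -195.1, 203.3]
orientation: [0.99, 0.139, -0.0, 0.0]
force: [0.9, -0.6, -0.6]
opening: 87.8
grasp_force: 0.0
[209. 300.] [ 403.5 -152.4] [18.8 50.5] 41.8 front -39.6
[327. 208.] [ 552.3 -251.3] [61.2 42.5] 16.1 front -36.8
```

```bash
python3 -m pendant '[[[-0.04,-1,0],0],[[0,-1,-0.6],0],[[0,0,-1],0],[[0,0,-1],0],[[0,0,-1],0]]'; python3 -m pendant '[[[0,0,-1],0],[[0,0,-1],0],[[0,0,-1],0],[[0,0,-0.4],0],[[0,0,-0.15],0]]'; python3 -m pendant '[[[0,0,0],0],[[0,0,0],0]]'
```

```text
time: 36.2
tcp_pos: [550.7, -245.2, 112.7]
orientation: [0.991, 0.137, 0.0, 0.0]
force: [0.2, 0.5, -1.0]
opening: 87.7
grasp_force: 0.0
time: 36.7
tcp_pos: [550.3, -244.7, 23.7]
orientation: [0.99, 0.138, -0.001, -0.0]
force: [0.2, -0.4, 0.7]
opening: 87.7
grasp_force: 0.0
time: 36.9
tcp_pos: [551.7, -244.8, 26.0]
orientation: [0.99, 0.139, 0.001, 0.0]
force: [0.5, -0.8, 1.0]
opening: 87.7
grasp_force: 0.0
```

```bash
python3 -m pendant '[[[0,0,-0.07],0],[[0,0,0],0],[[0,0,0],0],[[0,0,0],0],[[0,0,0],0]]' 0 30; python3 -m pendant '[[[0,0,0],0],[[0,0,0],0]]'; python3 -m pendant '[[[0,0,0.5],0],[[0,0,1],0],[[0,0,1],0],[[0,0,1],0],[[0,0,1],0]]'; python3 -m pendant '[[[0,0.6,0.5],-1],[[0,1,0],-1],[[0,1,0],-1],[[0,1,0],-1],[[-0.2,1,0],-1]]';python3 -m pendant '[[[-0.2,1,0],-1],[[-0.2,1,0],-1],[[-0.2,1,0],-1],[[-0.2,1,0],-1],[[-0.2,1,0],-1]]';python3 -m pendant '[[[-0.2,1,0],-1],[[-0.2,1,0],-0.5],[[0,1,0],0],[[0,0.8,0],0],[[0,0,0],0]]'
```

```text
time: 37.4
tcp_pos: [551.0, -244.7, 23.3]
orientation: [0.99, 0.139, 0.0, 0.0]
force: [-0.5, 1.4, 1.2]
opening: 53.1
grasp_force: 8.8
time: 37.6
tcp_pos: [551.0, -244.6, 23.3]
orientation: [0.99, 0.139, 0.0, 0.0]
force: [-0.2, 0.7, 3.3]
opening: 52.4
grasp_force: 30.0
time: 38.1
tcp_pos: [550.7, -244.6, 137.3]
orientation: [0.99, 0.139, 0.0, 0.0]
force: [0.3, -0.7, -1.3]
opening: 52.1
grasp_force: 30.0
time: 38.6
tcp_pos: [546.1, -128.8, 148.8]
orientation: [0.977, -0.211, 0.0, -0.0]
force: [0.9, 0.0, -1.4]
opening: 52.4
grasp_force: 30.0
time: 39.1
tcp_pos: [520.5, -3.7, 148.8]
orientation: [0.846, -0.533, 0.0, -0.0]
force: [0.7, -0.1, -0.8]
opening: 52.4
grasp_force: 30.0
time: 39.6
tcp_pos: [511.1, 92.2, 148.8]
orientation: [0.788, -0.615, 0.0, -0.001]
force: [0.3, 0.6, -1.1]
opening: 52.3
grasp_force: 30.0
```

```bash
python3 -m pendant '[[[0,-0.05,-1],0],[[0,0,-1],0],[[0,0,-1],0],[[0,0,-1],0],[[0,0,-0.3],0]]'; python3 -m pendant '[[[0,0,-0.2],0],[[0,0,0],0],[[0,0,0],0]]'
```

```text
time: 40.1
tcp_pos: [509.4, 87.9, 38.7]
orientation: [0.788, -0.616, -0.001, 0.002]
force: [-0.9, 0.1, -0.7]
opening: 52.0
grasp_force: 30.0
time: 40.4
tcp_pos: [511.6, 89.3, 36.6]
orientation: [0.788, -0.616, 0.0, -0.001]
force: [0.7, -0.4, -0.1]
opening: 52.3
grasp_force: 30.0
```

```bash
python3 -m pendant '[[[0,0,-0.07],0],[[0,0,0],0]]'; python3 -m pendant '[[[0,0,0],0],[[0,0,0],0],[[0,0,0],0],[[0,0,0],0]]' 0.72; python3 -m pendant '[[[0,0,0.5],0],[[0,0,1],0],[[0,0.7,1],0],[[-0.1,1,1],0],[[-0.2,1,1],0]]'; python3 -m pendant '[[[-0.3,0.9,0],0],[[0,0,0],0]]' 0.5; python3 - <<'E'
from h import *
i=robot.camera_info('wrist');im=shot('wrist','w9')
for r in casts('wrist',im,i,z=35)[0]:print(*r)
print(robot.get_state()['tcp_pos'])
E
```

```text
time: 40.6
tcp_pos: [511.2, 89.3, 34.4]
orientation: [0.788, -0.616, 0.0, -0.001]
force: [-0.5, 0.7, -0.4]
opening: 52.3
grasp_force: 30.0
time: 41.0
tcp_pos: [511.0, 89.2, 33.9]
orientation: [0.788, -0.616, 0.0, -0.0]
force: [-0.7, 0.5, 0.8]
opening: 62.6
grasp_force: 0.0
time: 41.5
tcp_pos: [503.4, 157.1, 147.4]
orientation: [0.788, -0.616, 0.0, -0.0]
force: [0.9, 0.8, -0.0]
opening: 62.9
grasp_force: 0.0
time: 41.7
tcp_pos: [495.9, 181.4, 147.4]
orientation: [0.788, -0.615, 0.0, -0.001]
force: [-0.2, -0.5, -1.1]
opening: 52.2
grasp_force: 0.0
[294.  93.] [507.1  89.6] [43.3 61.3] 14.5 front 161.1
[495.6296884  180.20594591 146.69033321]
```

```bash
python3 -m pendant '[[[-0.08,-0.8,0],1],[[0,0,0],1],[[0,0,0],1],[[0,0,0],1],[[0,0,0],1]]';python3 -m pendant '[[[0,0,0],1],[[0,0,0],1],[[0,0,0],1],[[0,0,0],1],[[0,0,0],1]]';python3 -m pendant '[[[0,0,-0.8],1],[[0,0,-0.8],0.5],[[0,0,-0.5],0],[[0,0,0],0],[[0,0,0],0]]';python3 -m pendant '[[[0,0,0],0],[[0,0,0],0],[[0,0,0],0],[[0,0,0],0],[[0,0,0],0]]' 0 35
```

```text
time: 42.25
tcp_pos: [493.7, 158.1, 145.8]
orientation: [0.952, -0.307, -0.0, 0.001]
force: [0.1, -0.3, -0.3]
opening: 43.7
grasp_force: 0.0
time: 42.75
tcp_pos: [493.7, 158.1, 145.8]
orientation: [0.999, 0.037, -0.001, 0.0]
force: [0.9, -0.5, 0.3]
opening: 43.6
grasp_force: 0.0
time: 43.25
tcp_pos: [493.9, 158.5, 93.7]
orientation: [0.99, 0.139, -0.0, 0.0]
force: [1.1, 1.4, 0.2]
opening: 43.9
grasp_force: 0.0
time: 43.75
tcp_pos: [493.5, 161.7, 94.2]
orientation: [0.99, 0.139, 0.001, -0.002]
force: [-9.2, 13.2, 2.7]
opening: 13.8
grasp_force: 35.0
```

```bash
python3 -m pendant '[[[0.04,0.12,0],-1],[[0,0,0],-1],[[0,0,0],-1],[[0,0,0],-1],[[0,0,0],-1]]';python3 -m pendant '[[[0,0,0],-1],[[0,0,0],-1],[[0,0,0],-1],[[0,0,0],-1],[[0,0,0],-1]]';python3 -m pendant '[[[0,0,0],-1],[[0,0,0],-1],[[0,0,0],-1],[[0,0,0],-1],[[0,0,0],-1]]';python3 -m pendant '[[[0,0,0],-1],[[0,0,0],-1],[[0,0,0],-1],[[0,0,0],-1],[[0,0,0],-1]]';python3 -m pendant '[[[0,0,0],-1],[[0,0,0],-1],[[0,0,0],-1],[[0,0,0],-0.1],[[0,0,0],0]]'
```

```text
time: 44.25
tcp_pos: [493.6, 162.6, 94.2]
orientation: [0.977, -0.211, -0.001, -0.0]
force: [-9.9, 5.5, 7.3]
opening: 13.4
grasp_force: 35.0
time: 44.75
tcp_pos: [494.1, 163.2, 94.2]
orientation: [0.846, -0.532, -0.001, -0.001]
force: [-7.3, 6.9, 4.7]
opening: 13.8
grasp_force: 35.0
time: 45.25
tcp_pos: [494.9, 163.3, 94.2]
orientation: [-0.613, 0.79, 0.0, 0.001]
force: [-3.2, 5.1, 0.6]
opening: 13.8
grasp_force: 35.0
time: 45.75
tcp_pos: [495.5, 162.9, 94.2]
orientation: [-0.306, 0.952, 0.0, 0.001]
force: [2.2, 2.3, -1.1]
opening: 13.8
grasp_force: 35.0
time: 46.25
tcp_pos: [495.7, 162.5, 94.2]
orientation: [-0.099, 0.995, 0.0, 0.001]
force: [4.9, -0.6, -0.1]
opening: 13.5
grasp_force: 35.0
```

```bash
python3 -m pendant '[[[0,0,0],0],[[0,0,0],0],[[0,0,0],0],[[0,0,0],0]]' 0.5;python3 -m pendant '[[[0,0,1],0],[[0,0,1],1],[[0,-0.5,1],1],[[-0.2,-1,1],1],[[-0.2,-1,0.4],1]]' 1;python3 -m pendant '[[[-0.3,-1,0],1],[[-0.3,-1,0],1],[[-0.3,-1,0],1],[[-0.3,-1,0],1],[[-0.3,-1,0],1]]';python3 -m pendant '[[[-0.3,-1,0],1],[[-0.3,-0.8,0],1],[[0,0,0],0],[[0,0,0],0]]'; python3 - <<'E'
from h import *
i=robot.camera_info('wrist');im=shot('wrist','w10')
for r in casts('wrist',im,i)[0]:print(*r)
t=robot.camera('top');cv2.imwrite('pics/t3.png',t[:,:,::-1])
print(robot.get_state()['joint_pos'].round(2))
E
```

```text
time: 46.65
tcp_pos: [494.6, 162.0, 93.7]
orientation: [-0.098, 0.995, -0.0, -0.0]
force: [1.0, 0.4, -0.4]
opening: 39.7
grasp_force: 0.0
time: 47.15
tcp_pos: [485.5, 99.5, 206.1]
orientation: [-0.371, 0.929, 0.0, 0.001]
force: [0.1, -0.5, -0.2]
opening: 78.3
grasp_force: 0.0
time: 47.65
tcp_pos: [446.7, -26.3, 203.8]
orientation: [-0.666, 0.746, 0.0, 0.0]
force: [0.6, 0.1, -0.1]
opening: 87.9
grasp_force: 0.0
time: 48.05
tcp_pos: [432.2, -70.7, 203.9]
orientation: [0.76, -0.649, 0.0, -0.0]
force: [-0.1, -0.0, -0.4]
opening: 87.3
grasp_force: 0.0
[305. 125.] [ 417.6 -147.2] [61.2 42.7] 9.1 front -82.1
[ 0.29 -0.01 -0.54 -0.   -1.03 -0.13]
```

View pics/w10.png

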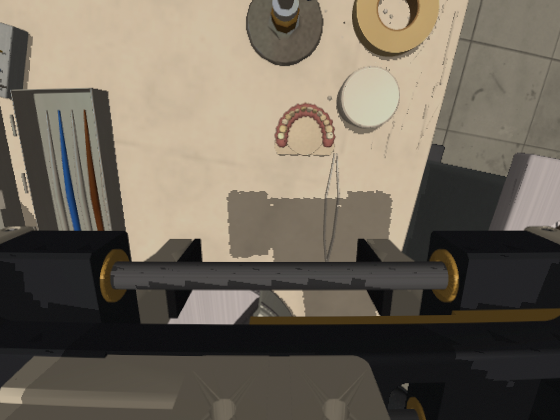

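The picture shows the last cast at (305,125), the tub close by at (370,97), the tweezers' tip at (335,156) by the cast's heel corner, and the burner at (285,25). I work out the clearances.

```bash
python3 - <<'E'
from h import *
f=lambda p,z:print(ray('wrist',p,z).round(1).tolist())
f([(370,97)],40); f([(335,154),(338,180),(326,200),(329,258)],4); f([(277,155),(335,154),(305,104)],16); f([(285,28)],5); f([(285,8)],140)
print(robot.camera_info('wrist')['tvec'],robot.get_state()['tcp_pos'])
E
```

```text
[[362.2, -181.8, 40.0]]
[[377.5, -121.6, 4.0], [368.1, -93.4, 4.0], [377.1, -68.2, 4.0], [359.0, 2.7, 4.0]]
[[441.3, -111.2, 16.0], [379.8, -122.2, 16.0], [420.9, -167.5, 16.0]]
[[453.3, -238.1, 5.0]]
[[451.2, -209.4, 140.0]]
[416.22997111 111.85839579 385.02321484] [432.56645051 -70.06924582 203.85325235]
```

```bash
python3 -m pendant '[[[-0.3,-0.8,0],0],[[-0.3,-0.8,-0.8],0],[[-0.16,-0.74,-1],0],[[0,0,-1],0],[[0,0,-1],0]]' 0.82; python3 -m pendant '[[[0,0,-1],0],[[0,0,-0.5],0],[[0,0,0],0],[[0,0,0],0]]'
```

```text
time: 48.65
tcp_pos: [413.7, -128.7, 108.0]
orientation: [0.761, -0.649, 0.0, -0.0]
force: [0.7, 0.0, 0.2]
opening: 71.8
grasp_force: 0.0
time: 49.05
tcp_pos: [413.9, -128.5, 71.5]
orientation: [0.761, -0.648, -0.0, 0.0]
force: [-0.3, -0.8, -0.1]
opening: 71.6
grasp_force: 0.0
```

```bash
python3 -m pendant '[[[0,0,-0.6],0],[[0,0,-0.5],0],[[0,0,-0.3],0],[[0,0,0],0]]'; python3 -m pendant '[[[0,0,-0.3],0],[[0,0,-0.2],0],[[0,0,0],0]]';python3 -m pendant '[[[0,0,0],0],[[0,0,0],0],[[0,0,0],0],[[0,0,0],0],[[0,0,0],0]]' 0 35
```

```text
time: 49.45
tcp_pos: [413.4, -128.8, 36.3]
orientation: [0.761, -0.648, -0.0, 0.0]
force: [0.4, -0.6, 0.1]
opening: 72.0
grasp_force: 0.0
time: 49.75
tcp_pos: [413.1, -128.9, 23.4]
orientation: [0.761, -0.648, -0.0, 0.0]
force: [-0.3, 0.9, -0.1]
opening: 72.2
grasp_force: 0.0
time: 50.25
tcp_pos: [413.5, -128.9, 23.9]
orientation: [0.761, -0.648, 0.0, -0.0]
force: [0.4, 1.1, 0.1]
opening: 62.4
grasp_force: 35.0
```

```bash
python3 -m pendant '[[[0,0,0.5],0],[[0,0,1],0],[[0,0,1],0],[[0,0,1],0],[[0,0,1],0]]';python3 -m pendant '[[[0.4,0.8,0.5],1],[[0.4,0.8,0],1],[[0.4,0.8,0],1],[[0.4,0.8,0],1],[[0.4,0.8,0],1]]';python3 -m pendant '[[[0.4,0.8,0],1],[[0.4,0.8,0],1],[[0.4,0.8,0],1],[[0.4,0.8,0],1],[[0.4,0.8,0],1]]';python3 -m pendant '[[[0.06,0.3,0],1],[[0,0,0],1],[[0,0,0],1],[[0,0,0],1],[[0,0,0],1]]';python3 -m pendant '[[[0,0,0],1],[[0,0,0],1],[[0,0,0],1],[[0,0,0],1],[[0,0,0],1]]';python3 -m pendant '[[[0,0,0],1],[[0,0,0],1],[[0,0,0],1],[[0,0,0],0.1],[[0,0,0],0]]'
```

```text
time: 50.75
tcp_pos: [412.9, -128.9, 137.3]
orientation: [0.761, -0.648, -0.0, 0.0]
force: [0.7, -0.3, -1.3]
opening: 62.2
grasp_force: 35.0
time: 51.25
tcp_pos: [463.4, -28.1, 148.8]
orientation: [0.938, -0.346, -0.0, 0.0]
force: [0.5, -0.8, 0.2]
opening: 62.1
grasp_force: 35.0
time: 51.75
tcp_pos: [513.4, 71.9, 148.6]
orientation: [1.0, -0.004, -0.0, 0.0]
force: [-0.5, -0.1, -1.1]
opening: 62.3
grasp_force: 35.0
time: 52.25
tcp_pos: [514.5, 78.5, 148.5]
orientation: [0.941, 0.338, -0.0, -0.0]
force: [1.0, 0.5, -0.3]
opening: 62.2
grasp_force: 35.0
time: 52.75
tcp_pos: [514.5, 78.5, 148.5]
orientation: [0.769, 0.639, -0.0, -0.0]
force: [0.7, 0.6, -1.0]
opening: 62.0
grasp_force: 35.0
time: 53.25
tcp_pos: [514.7, 78.5, 148.7]
orientation: [0.617, 0.787, -0.0, -0.0]
force: [-0.2, 0.5, -0.3]
opening: 62.5
grasp_force: 35.0
```

```bash
python3 -m pendant '[[[0,0,-1],0],[[0,0,-1],0],[[0,0,-1],0],[[0,0,-0.9],0],[[0,0,0],0]]'; python3 -m pendant '[[[0,0,-0.4],0],[[0,0,-0.2],0],[[0,0,0],0],[[0,0,0],0]]'
```

```text
time: 53.75
tcp_pos: [512.9, 77.6, 48.7]
orientation: [0.617, 0.787, -0.002, -0.001]
force: [-0.2, 0.1, -1.4]
opening: 61.8
grasp_force: 35.0
time: 54.15
tcp_pos: [515.2, 78.8, 36.9]
orientation: [0.616, 0.788, 0.0, 0.0]
force: [0.3, -0.3, -1.2]
opening: 62.1
grasp_force: 35.0
```

```bash
python3 -m pendant '[[[0,0,-0.07],0],[[0,0,0],0]]'; python3 -m pendant '[[[0,0,0],0],[[0,0,0],0],[[0,0,0],0],[[0,0,0],0]]' 0.82; python3 -m pendant '[[[0,0,0.5],0],[[0,0,1],0],[[0,0,1],0],[[0,0,1],0],[[-0.1,1,1],-1]]'; python3 -m pendant '[[[-0.2,1,0],-1],[[-0.2,0.8,0],-1],[[-0.3,0.5,0],-1],[[0,0,0],-1],[[0,0,0],-1]]' 0.5;python3 -m pendant '[[[0,0,0],-1],[[0,0,0],-1],[[0,0,0],-1],[[0,0,0],-1],[[0,0,0],-1]]';python3 -m pendant '[[[0,0,0],-0.55],[[0,0,0],0]]'; python3 - <<'E'
from h import *
i=robot.camera_info('wrist');im=shot('wrist','w11')
for r in casts('wrist',im,i,z=35)[0]:print(*r)
t=robot.camera('top')
for r in casts('top',t,z=35)[0]:print(*r)
c=np.hstack([cv2.resize(t[120:280,120:280],(400,400),interpolation=3),cv2.resize(im,(533,400))[:,:400]])
cv2.imwrite('pics/c7.png',c[:,:,::-1])
E
```

```text
time: 54.35
tcp_pos: [515.3, 78.8, 35.0]
orientation: [0.616, 0.788, 0.001, 0.0]
force: [0.1, -0.1, -0.9]
opening: 62.2
grasp_force: 35.0
time: 54.75
tcp_pos: [514.9, 78.6, 34.6]
orientation: [0.616, 0.788, 0.0, 0.0]
force: [0.5, 0.4, 0.0]
opening: 71.4
grasp_force: 0.0
time: 55.25
tcp_pos: [511.9, 102.2, 147.9]
orientation: [0.67, 0.742, -0.0, -0.0]
force: [1.2, 1.0, -0.1]
opening: 72.2
grasp_force: 0.0
time: 55.75
tcp_pos: [494.5, 161.6, 147.1]
orientation: [0.884, 0.467, -0.0, -0.0]
force: [-0.6, -0.8, -1.4]
opening: 44.3
grasp_force: 0.0
time: 56.25
tcp_pos: [494.8, 161.1, 147.1]
orientation: [0.991, 0.136, -0.0, 0.0]
force: [-0.1, 0.2, 0.6]
opening: 43.8
grasp_force: 0.0
time: 56.45
tcp_pos: [494.8, 161.0, 147.0]
orientation: [0.995, 0.1, -0.0, 0.0]
force: [0.1, 0.3, -0.7]
opening: 43.7
grasp_force: 0.0
[353. 207.] [512.8  97.3] [60.4 42.6] 14.1 front 66.4
[461. 272.] [ 347.3 -517.5] [48.1 47.1] 61.0 front 3.9
[475. 228.] [ 459.6 -559.4] [34.9 27.9] 56.8 front 10.7
```

View pics/c7.png

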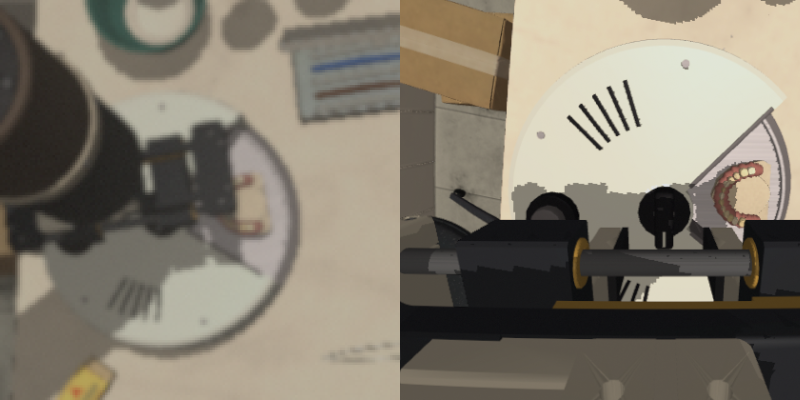

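The third cast stands in cell1 in the window, at wrist-crop (740,190). Now I turn the blind sector into the window.

```bash
python3 -m pendant '[[[0.02,0.02,-0.8],0],[[0,0,-0.8],0],[[0,0,-0.54],0],[[0,0,0],0],[[0,0,0],0]]';python3 -m pendant '[[[0,0,0],0],[[0,0,0],0],[[0,0,0],0],[[0,0,0],0],[[0,0,0],0]]' 0 35;python3 -m pendant '[[[0,0,0],1],[[0,0,0],1],[[0,0,0],1],[[0,0,0],1],[[0,0,0],1]]';python3 -m pendant '[[[0,0,0],1],[[0,0,0],1],[[0,0,0],1],[[0,0,0],1],[[0,0,0],1]]';python3 -m pendant '[[[0,0,0],1],[[0,0,0],0.58],[[0,0,0],0]]'
```

```text
time: 57.05
tcp_pos: [495.5, 161.6, 93.7]
orientation: [0.995, 0.101, -0.0, 0.0]
force: [0.2, 0.9, 0.0]
opening: 44.0
grasp_force: 0.0
time: 57.55
tcp_pos: [495.4, 162.3, 93.9]
orientation: [0.995, 0.101, 0.0, -0.001]
force: [-1.5, 3.6, 1.4]
opening: 13.7
grasp_force: 35.0
time: 58.05
tcp_pos: [495.2, 162.8, 93.9]
orientation: [0.899, 0.437, 0.001, -0.001]
force: [-6.2, 7.1, 3.6]
opening: 13.8
grasp_force: 35.0
time: 58.55
tcp_pos: [494.6, 163.0, 93.9]
orientation: [0.695, 0.719, 0.001, -0.001]
force: [-8.9, 9.1, 6.2]
opening: 13.6
grasp_force: 35.0
time: 58.85
tcp_pos: [494.5, 163.0, 93.9]
orientation: [0.613, 0.79, 0.001, -0.001]
force: [-9.2, 8.4, 6.6]
opening: 14.0
grasp_force: 35.0
```

```bash
python3 -m pendant '[[[0,0,0],0],[[0,0,0],0],[[0,0,0],0],[[0,0,0],0]]' 0.5;python3 -m pendant '[[[0,0,0.8],0],[[0,0,1],0],[[0,0,1],0],[[0,0,1],0],[[0,0,0.5],0]]'; python3 -m pendant '[[[0,0,0],0],[[0,0,0],0],[[0,0,0],0]]' 0; python3 - <<'E'
from h import *
i=robot.camera_info('wrist');np.save('i.npy',i,allow_pickle=True);im=shot('wrist','w12')
t=shot('top','t4')
c=np.hstack([cv2.resize(t[130:250,130:250],(400,400),interpolation=3),cv2.resize(im[0:250,155:405],(400,400),interpolation=3)])
cv2.imwrite('pics/c8.png',c[:,:,::-1])
print(robot.get_state()['tcp_pos'],proj('wrist',[[473.2,246.9,88]],i))
E
```

```text
time: 59.25
tcp_pos: [495.5, 161.4, 93.5]
orientation: [0.614, 0.789, -0.0, 0.0]
force: [0.3, 0.1, -0.8]
opening: 39.7
grasp_force: 0.0
time: 59.75
tcp_pos: [496.2, 161.8, 203.2]
orientation: [0.614, 0.789, 0.001, 0.001]
force: [0.3, 0.3, 0.9]
opening: 43.8
grasp_force: 0.0
time: 60.05
tcp_pos: [494.7, 161.2, 199.7]
orientation: [0.614, 0.789, -0.001, -0.0]
force: [-0.4, 0.2, 0.3]
opening: 25.6
grasp_force: 0.0
[494.9238876  161.3052255  199.87865421] [[279.20638314 102.65429435]]
```

View pics/c8.png

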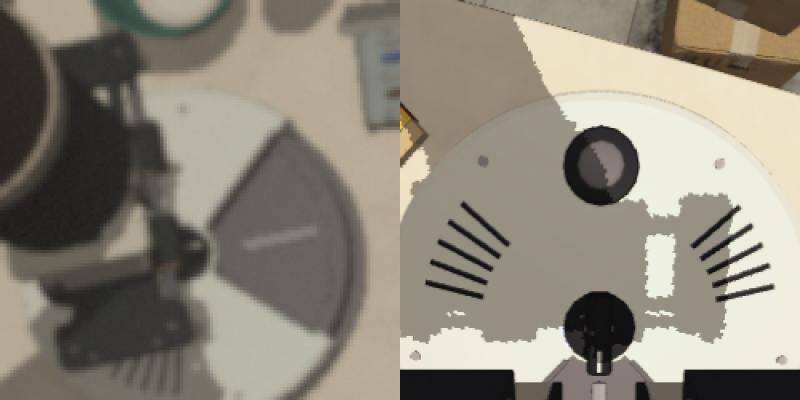

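The window is closed: the steel bar runs (245,245) to (317,231) in the left crop, between window edges at (287,122) and (330,340). The button is at wrist pixel (280,102), which matches the predicted position. I check the sector angle numerically and move over the button.

```bash
python3 - <<'E'
from h import *
ang=lambda v:np.degrees(np.arctan2(v[1],v[0]))
c=lambda l:[(130+x/3.333,130+y/3.333) for x,y in l]
s=ray('top',c([(245,245),(317,231)]),50);print('steel',ang(s[1]-s[0]))
h=ray('top',c([(287,122),(330,340)]),66);print('win',ang(h[1]-h[0])+90)
print(ray('wrist',[(280,101.9)],88,np.load('i.npy',allow_pickle=True).item()))
E
python3 -m pendant '[[[0,1,0],0],[[-0.3,1,0],0],[[-0.3,1,0],0],[[-0.24,0.4,0],0],[[0,0,-0.6],0]]'; python3 -m pendant '[[[0,0,-1],0],[[0,0,-1],0],[[0,0,-0.5],0],[[0,0,0],0],[[0,0,0],0]]'
```

```text
steel -77.96323248116757
win -76.7454749555709
[[473.66991158 247.60825614  88.        ]]
time: 60.65
tcp_pos: [474.6, 248.4, 186.9]
orientation: [0.613, 0.79, 0.001, 0.0]
force: [1.0, -0.0, -0.3]
opening: 0.4
grasp_force: 0.0
time: 61.15
tcp_pos: [474.8, 246.7, 124.0]
orientation: [0.614, 0.789, -0.0, 0.0]
force: [-1.0, -0.2, 1.0]
opening: 0.4
grasp_force: 0.0
```

```bash
python3 -m pendant '[[[0,0,-0.6],0],[[0,0,-0.15],0],[[0,0,-0.15],0],[[0,0,-0.06],0],[[0,0,0],0]]'
```

```text
time: 61.65
tcp_pos: [474.8, 247.0, 101.2]
orientation: [0.614, 0.789, 0.001, 0.0]
force: [-3.0, -1.1, 9.4]
opening: 0.4
grasp_force: 4.6
```

```bash
python3 -m pendant '[[[0,0,-0.06],0],[[0,0,0],0],[[0,0,0],0]]'; python3 -m pendant '[[[0,0,0.5],0],[[0,0,1],0],[[0,0,1],0],[[0,0,1],0],[[0,0,1],0]]'; python3 -m pendant '[[[0,0,0],0],[[0,0,0],0],[[0,0,0],0],[[0,0,0],0]]'; python3 - <<'E'
from h import *
t=shot('top','t5'); b=cv2.imread('pics/top0.png')[:,:,::-1]
h=cv2.cvtColor(t,cv2.COLOR_RGB2HSV)
def mat(im):
    # pale area inside the cork mat
    h=cv2.cvtColor(im,cv2.COLOR_RGB2HSV)[175:222,378:432]; m=(h[:,:,1]<95)&(h[:,:,2]>120); 
    y,x=np.nonzero(m[3:-14,5:-5]); return len(x),(x.mean()+383,y.mean()+178) if len(x) else None
print('mat',mat(b),mat(t))
d=cv2.absdiff(t,b).max(2); 
for n,(x,y) in dict(tub=(324,265),tape=(359,270),tweez=(275,260),match=(153,275)).items(): print(n,d[y-12:y+13,x-15:x+15].mean())
E
```

```text
time: 61.95
tcp_pos: [474.9, 247.0, 100.9]
orientation: [0.614, 0.789, 0.001, 0.0]
force: [-8.6, -2.2, 22.0]
opening: 0.4
grasp_force: 10.7
time: 62.45
tcp_pos: [474.4, 246.5, 212.4]
orientation: [0.614, 0.789, 0.0, 0.0]
force: [2.1, 0.5, -0.8]
opening: 0.7
grasp_force: 0.0
time: 62.85
tcp_pos: [474.0, 246.2, 209.7]
orientation: [0.614, 0.789, -0.001, -0.0]
force: [0.4, -0.6, -1.2]
opening: 0.1
grasp_force: 0.0
mat (37, (np.float64(411.56756756756755), np.float64(182.83783783783784))) (478, (np.float64(407.5836820083682), np.float64(189.9205020920502)))
tub 5.1786666666666665
tape 4.801333333333333
tweez 5.296
match 15.772
```

```bash
python3 - <<'E'
from h import *
p=ray('top',[(407.6,190)],20);print(p)
if np.hypot(p[0,0]-540,p[0,1]+391)<24: robot.hand_in(); print('in')
E
```

```text
[[ 554.14286941 -394.06816412   20.        ]]
the job is handed in; nothing more can be done
in
```

The job is handed in. The cured cast is on the mat, about 15 mm off its middle by my last estimate. The three fresh casts stand one to a cell, and the blind sector closes the window. The start button was pressed to its stop and let go. The tub, tweezers and tape roll look unmoved in the last top view. The matchbox check was less clear, but nothing went near it.

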